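Unload the drying box: tab aside, cover out, stamps into the tote, close up again

TASK

Unload the drying box: turn its brass swing tab fully aside, lift out the cover panel it holds and lay the cover flat on the banding wheel, then collect every clay stamp from the box into the blue tote. When the box is empty, fit the cover flat in its frame again and turn the tab back over it so that it is held; leave the other things on the bench alone.

Things in the scene. Friction and masses are not known exactly. Their poses are not given: they have to be found in the camera images.
- drying_box: Shallow open plywood drying box fixed to the table, outside 178 (x) by 232 (y) by 51 mm high. Origin: centre of its underside, on the table; x and y along its sides, z up. Floor 12 mm up; well 130 (x) by 184 (y) mm; round the mouth, 42 mm up, a ledge on which the cover rests inside a rim 9 mm high (rebate 154 by 208 mm, so 4 mm of play on every side). The pivot of the swing tab stands on the box's -y side.
- tab (a joint): Angle (rad) of the brass swing tab about its upright pivot. 0 to 0.3: the tab lies across the rim over the cover's edge and holds the cover down (at 0 it points along the box's +y). It grows counterclockwise seen from above: at 1.57 the tab points along the box's -x (the robot's side) and is clear of the cover; stop at 2.2. Stiff hinge: it stays where it is left; about 1.2 N at the knob turns it. Tab 13 mm wide, 4 mm thick, underside 53.5 mm and top 57.5 mm above the table.
- tab_knob (a point): Middle of the black round knob on the tab, 13 mm diameter and 18 mm high, standing up from the tab's top to 75.5 mm above the table; 36 mm from the pivot.
- tab_pivot (a point): Point on the tab's upright pivot axis, level with the middle of the knob; 121 mm to the -y side of the box's centre.
- cover_grip (a point): Middle of the brown wooden grip bar on the loose white cover panel (0.25 kg). Cover 146 (x) by 200 (y) by 6 mm with a bar 70 (x) by 14 (y) by 24 mm high along its middle; this point is 12 mm above the panel's upper face, 18 mm above its underside and 60 mm above the table when the cover lies in the box. Axes along the cover's sides, those of the box when fitted.
- wheel_top (a point): Centre of the flat round head of the banding wheel (210 mm diameter, does not turn, 61 mm above the table), where the cover is put down meanwhile.
- tote: Blue plastic open tote fixed to the table, 150 (x) by 130 (y) by 40 mm high, walls and floor 5 mm thick. A big grey bowl with a clay ball in it stands beyond its -y side. Origin: centre of its underside; axes along its sides.
- stamp_a_mid (a point): Centre of a pale buff clay stamp, a square bar 18 by 18 by 46 mm, 40 g, z along its length; it lies on its side on the floor of the box under the cover at the start. None while held, and absent in some starts.
- stamp_b_mid (a point): Centre of an orange-brown clay stamp, a square bar 18 by 18 by 46 mm, 40 g, z along its length; it lies on its side on the floor of the box under the cover at the start. None while held, and absent in some starts.
- stamp_c_mid (a point): Centre of a pale buff clay stamp, a square bar 18 by 18 by 46 mm, 40 g, z along its length; it lies on its side on the floor of the box under the cover at the start. None while held, and absent in some starts.
- stamp_d_mid (a point): Centre of an orange-brown clay stamp, a square bar 18 by 18 by 46 mm, 40 g, z along its length; it lies on its side on the floor of the box under the cover at the start. None while held, and absent in some starts.
- jar_mid (a point): Centre of a glaze jar (57 mm diameter, 77 mm high) standing on the table, not part of the job; leave it alone.
- lump_mid (a point): Centre of a grey block of clay (68 by 88 by 60 mm) on the table, not part of the job; leave it alone.

How it is judged:
By the outcome, as a careful person would: the job done as asked, in the order asked, and still so for the second after the job is handed in, with the robot touching nothing.
Of stamp_a, stamp_b, stamp_c, stamp_d only 2 to 4 are there at a start; the rules pass over those that are not, and their reading is None.
At some moment in a run one of cover may be knocked a few centimetres aside while the robot is not near it.
Once in a run the grip may slacken for a moment while it holds something.
It also fails if it takes over 210 s, if anything falls off the work surface, if the arm or the gripper's body presses on something with over 40 N, if the wrist force passes 120 N, or if a joint passes its speed limit or range.

ROBOT

A 6-joint arm with a two-finger parallel gripper is mounted at the origin on a cart in front of the work surface, level with it; the furniture and walls round the work are solid. World frame = base frame: x ahead of the robot, y to its left, z up, the work surface at z = 0. Lengths are in m, angles in rad, forces in N, time in s.
With the tool pointing down it reaches from about 0.425 to 0.95 m from the base axis. Payload 3.5 kg.
Tool frame: the origin (TCP) lies on the centre line of the jaws, within the pads' length; the fingertips stand 14 mm ahead of it and the grasp point (between the pads) lies 5 mm behind it (ctrl.finger_overhang is the distance from the TCP to the fingertips, in m); z points along the fingers, y is the line along which they close (so a half turn about z gives the same grasp; the last joint's range is limited). The gripper opens to 85 mm and grips with 20 to 120 N. Pads are 22 mm wide; open, the fingers measure 114 mm over their backs; the gripper's body (76 mm by 85 mm) begins 54 mm behind the grasp point. The pads swing forward as they close: fully open they stand 13 mm farther back than shut.
Start: joints at [1.019, 0.286, 1.577, -0, 1.279, -0.15], TCP at [0.264, 0.621, 0.245] pointing down, gripper open.
Joint ranges: [-2.77, 2.77], [-0.9, 2.22], [0.21, 2.48], [-1.53, 4.67], [0.24, 2.81], [-2.84, 2.84]. Speed limits (rad/s): [2.79, 2.79, 3.14, 3.14, 3.14, 3.14].

INTERFACE

Orientations are given as a unit quaternion [x, y, z, w].
In Python, from plant import ctrl gives the robot as it stands.
- The arm moves only by the tool send_rows, never from a script. Its argument "moves" is text: rows parted by semicolons, each of 7 numbers parted by spaces: the turn, a rotation vector about the tool's x, y, z in units of 360 degrees (1.0 is 360 degrees), then the shift along the tool's x, y, z in units of 20 cm (1.0 is 20 cm), then the gripper's target within -1 to 1 (fully open at 1, half-way at 0, shut at -1). A call has 1 to 12 rows; each row is the pose to reach, as a shift and turn from the pose commanded when the call began, along the tool's axes at that moment, turning the shorter way round; what a row does not reach only later rows make up. A row lasts 1/8 s, in which the tool goes at most 62.5 mm and 10.7 degrees, less where a joint would pass 70% of its speed; a pose out of reach is approached as far as the arm can. A call with a number of a shift or a turn outside -1 to 1 is refused whole. A call with a gripper value outside its range is refused whole. The fingers move at their own pace and stop on an object; "newtons" is the grip in N (left out, the last holds). Time passes only in rows, so rows that repeat a pose let the fingers close. It gives the time, the measured TCP pose, the force, the opening and the grip force at its end, in the units of the state.
- ctrl.get_state(): the state, without advancing time (a new reading comes with each control period).
- ctrl.read_camera(name): name is "scene" or "top" or "wrist"; returns a dict with "image" (480x640x3 uint8, red, green, blue), "fovy" (degrees; the focal length in pixels is half the picture's height over the tangent of half this angle, whatever the lens; pixels are square), "cx", "cy" (the principal point, pixels), "extrinsics" (4x4, takes a point from camera to world coordinates). Camera axes: x right, y up, looking along -z (the intrinsics and any distortion apply to the point x, -y, -z); pixel columns grow to the right and rows downward; lengths in m; the calibration is good to about 2 mm. A picture is of the moment at which its call begins. There is no depth.
- ctrl.sign_off(): hands the job in; it is judged then, once.
The state is a dict: "time": time; "qpos": joint angles; "dq": joint speeds; "joint_efforts": joint torques, N m; "eef_pos": TCP position; "tcp_rot": TCP orientation; "contact_force": force on the tool from outside, world axes, zero at the start; "wrist_torque": the same for the moment, N m; "opening": opening from 0.0 (shut) to 1.0 (fully open); "finger_force": force on a finger pad.
Only numpy, scipy, OpenCV 4.12 (cv2) and the standard library are available. Lean on these libraries where they do the work, as an engineer would, in place of code of your own. Each camera call takes 0.05 s, during which the arm holds its last target. There are 200 camera calls.

## Working session

There is one attempt and no reset: what is moved stays moved. The work goes in short steps, Python scripts to look and compute and a tool call to move; the robot and the scene stay as the last step left them, time stands still between calls to the robot, and variables do not carry over. Pictures are saved under pics/ and viewed, at most 14 in all, crops included, and the job is handed in when it is done.

Besides the shell and the picture viewer there is one more tool, called as name(argument=value, ...) on one line, values as JSON. send_rows: Moves the arm, as the interface text tells. Its arguments: {"type":"object","properties":{"moves":{"type":"string"},"newtons":{"type":"number"}},"required":["moves"]}

```bash
ls; mkdir -p pics; cat > h.py <<'E'
import numpy as np, cv2
from scipy.spatial.transform import Rotation as R
from plant import ctrl
def look(name,fn=None):
    c=ctrl.read_camera(name)
    if fn: cv2.imwrite('pics/'+fn,c['image'][:,:,::-1])
    return c
def f(c): return 240/np.tan(np.radians(c['fovy'])/2)
def ray(c,u,v,z):
    E=np.array(c['extrinsics']);d=E[:3,:3]@np.array([(u-c['cx'])/f(c),-(v-c['cy'])/f(c),-1]);o=E[:3,3]
    return o+d*(z-o[2])/d[2]
def proj(c,p):
    E=np.array(c['extrinsics']);q=E[:3,:3].T@(np.array(p)-E[:3,3]);return c['cx']+f(c)*q[0]/-q[2],c['cy']-f(c)*q[1]/-q[2]
def tool(): 
    s=ctrl.get_state();return np.array(s['eef_pos']),R.from_quat(s['tcp_rot'])
E
python3 - <<'E'
from h import *
for n in('scene','top','wrist'):
    c=look(n,n+'0.png');print(n,{k:c[k] for k in c if k!='image'})
print(ctrl.get_state())
E
```

```text
pics
scene {'fovy': 53.12196109395222, 'cx': 322.9783298247335, 'cy': 237.58555165131128, 'extrinsics': array([[-0.757323  ,  0.50606748, -0.41274397,  0.18524908],
       [-0.65300408, -0.58017407,  0.48680973,  0.28658875],
       [ 0.00689523,  0.6381957 ,  0.7698433 ,  0.77889373],
       [ 0.        ,  0.        ,  0.        ,  1.        ]])}
top {'fovy': 48.97856124317495, 'cx': 323.42736384797234, 'cy': 233.73086848331886, 'extrinsics': array([[ 0.16568109,  0.96240551, -0.21523341,  0.31323635],
       [-0.98616226,  0.1629704 , -0.03040807, -0.15935917],
       [ 0.00581178,  0.2172931 ,  0.9760891 ,  1.17025762],
       [ 0.        ,  0.        ,  0.        ,  1.        ]])}
wrist {'fovy': 69.87055266962325, 'cx': 315.9806380914501, 'cy': 239.62834383941353, 'extrinsics': array([[ 0.39058703, -0.88402194, -0.25680145,  0.19793194],
       [ 0.92056164,  0.37422108,  0.11191444,  0.64881161],
       [-0.00283431, -0.28011389,  0.95996259,  0.37250808],
       [ 0.        ,  0.        ,  0.        ,  1.        ]])}
{'time': 0.15, 'qpos': array([ 1.01899966e+00,  2.86984596e-01,  1.57787444e+00, -2.77975352e-05,
        1.27860627e+00, -1.50014230e-01]), 'dq': array([-0.00092292, -0.00151063, -0.0041105 , -0.00151506,  0.00010991,
       -0.00043886]), 'joint_efforts': array([ 1.34662892e-03, -4.06601036e+01, -2.93142986e+01, -1.29702476e-04,
        3.92254078e-03, -1.17617225e-05]), 'eef_pos': array([0.26368669, 0.62082008, 0.2442317 ]), 'tcp_rot': array([ 1.99538682e-01,  9.79889503e-01, -8.83841069e-04, -3.09365007e-04]), 'contact_force': array([ 0.44676823, -0.39309604, -0.26104811]), 'wrist_torque': array([-0.0374491 ,  0.02066619, -0.00620121]), 'finger_force': 0.0, 'opening': 1.0004336603278319}
```

View pics/top0.png

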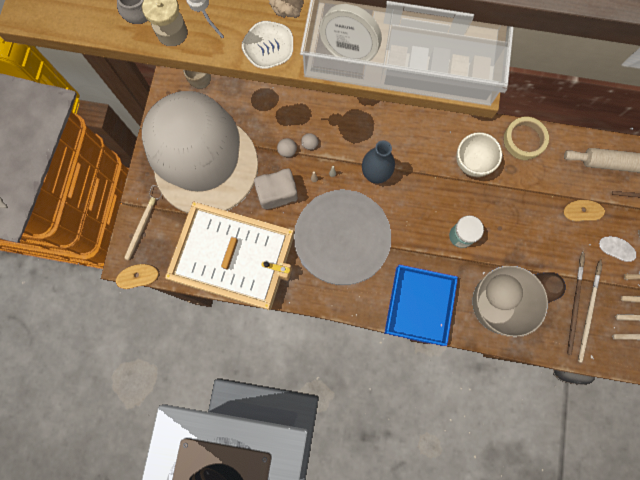

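View pics/scene0.png

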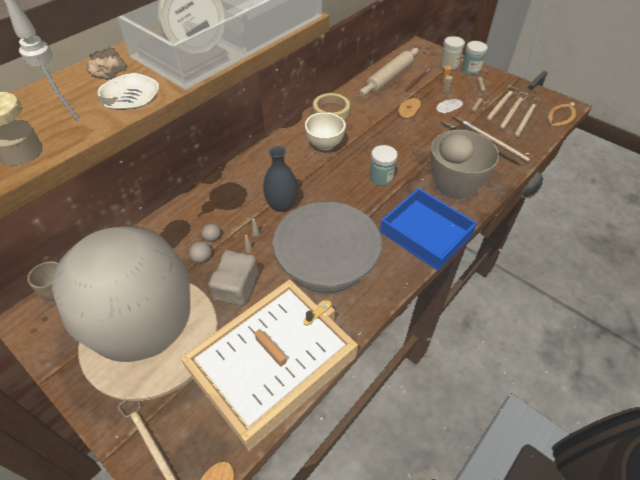

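The top view shows the box centred near px (233,255), with the brown grip at (229,252), the black knob at (266,265) and the tab pivot near (288,271). The wheel is at (343,237), the tote at (423,305), the jar at (467,232) and the clay lump at (277,188).

```bash
cat >> h.py <<'E'
def blob(m,n=1):
    k,l,s,c=cv2.connectedComponentsWithStats(m.astype(np.uint8));o=np.argsort(-s[1:,4])[:n]+1
    return [(l==i) for i in o]
def rect(c,m,z):
    "min-area rect of mask on plane z: centre, sizes, angle(rad) of first side"
    cs=max(cv2.findContours(m.astype(np.uint8),0,1)[0],key=cv2.contourArea)[:,0]
    p=np.array([ray(c,u,v,z)[:2] for u,v in cs],np.float32)
    (x,y),(a,b),t=cv2.minAreaRect(p*1000);return np.round([x,y,a,b,t],1)
def hsv(c): return [x.astype(int) for x in cv2.split(cv2.cvtColor(c['image'],cv2.COLOR_RGB2HSV))]
E
python3 - <<'E'
from h import *
for n,roi in(('top',(160,200,305,312)),('scene',(180,275,365,445))):
    c=look(n);H,S,V=hsv(c);g=np.zeros(H.shape,bool);x0,y0,x1,y1=roi;g[y0:y1,x0:x1]=1
    w=blob(g&(V>190)&(S<50))[0];w=cv2.morphologyEx(w.astype(np.uint8),cv2.MORPH_CLOSE,np.ones((9,9)))
    print(n,'cover',rect(c,w,.048))
    wood=blob(g&(V>150)&(S>50)&(H>8)&(H<30))[0];print('box',rect(c,wood,.051),'hsv corner')
    hull=cv2.convexHull(max(cv2.findContours(w,0,1)[0],key=cv2.contourArea));hm=cv2.fillConvexPoly(np.zeros(H.shape,np.uint8),hull,1)>0
    b=blob(hm&(S>90)&(V<200)&(V>60))[0];print('bar',rect(c,b,.072),b.sum())
    k=blob(hm&(V<50))[0];ys,xs=np.nonzero(k);print('knob',xs.mean(),ys.mean(),ray(c,xs.mean(),ys.mean(),.068))
    bl=blob((H>100)&(H<125)&(S>150)&(V>60))[0];print('tote',rect(c,bl,.04))
    if n=='top':
        for nm,p,z in(('wheel',(343,237),.061),('lump',(277,186),.06),('jar',(468,226),.077),('pot',(195,140),.1),('jarbase',(463,242),0)): print(nm,ray(c,*p,z))
    for p in((288,271),(325,305)): print(ray(c,*p,.06))
E
```

```text
top cover [482.8  67.3 200.4 147.1  83.1]
box [494.   82.1 296.4 221.6  88.4] hsv corner
bar [480.6  60.4   9.9  67.7  79.4] 82
knob 267.25 263.5 [ 0.47282993 -0.01854344  0.068     ]
tote [ 444.6 -355.7  133.1  151.1   87.7]
wheel [ 0.55775886 -0.16757321  0.061     ]
lump [ 0.64717563 -0.0061286   0.06      ]
jar [ 0.6225556  -0.42700563  0.077     ]
pot [0.70772746 0.18236972 0.1       ]
jarbase [ 0.60523574 -0.43863079  0.        ]
[ 0.46549312 -0.06400095  0.06      ]
[ 0.40770288 -0.15337341  0.06      ]
scene cover [483.5  65.8 200.3 147.2  83. ]
box [532.3  61.7 278.1 304.5  83.6] hsv corner
bar [480.4  68.   15.   73.   83. ] 162Traceback (most recent call last):
  File "<stdin>", line 9, in <module>
IndexError: list index out of range
```

```bash
python3 - <<'E'
import cv2
a=cv2.imread('pics/top0.png')[190:320,150:310]; b=cv2.imread('pics/scene0.png')[270:450,170:370]
cv2.imwrite('pics/crop0.png',cv2.hconcat([cv2.resize(a,(400,325)),cv2.resize(b,(361,325))]))
E
```

```text
(no output)
```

View pics/crop0.png

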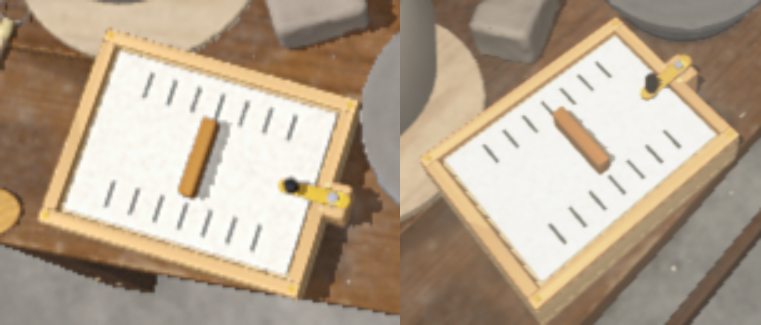

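```bash
cat >> h.py <<'E'
def closing():
    p,r=tool();y=r.apply([0,1,0]);return p,np.arctan2(y[1],y[0])
def down(a): # tool down, closing axis at world angle a
    y=np.array([np.cos(a),np.sin(a),0]);z=np.array([0,0,-1.]);return R.from_matrix(np.c_[np.cross(y,z),y,z])
def plan(*calls):
    "each call = list of (x,y,z,yaw,grip[,repeat]); prints rows, assuming each call ends at its last pose"
    p,r=tool()
    for w in calls:
        out=[]
        for x,y,z,a,g,*n in w:
            q=down(a);d=(r.inv()*q).as_rotvec()/2/np.pi;s=r.inv().apply(np.array([x,y,z])-p)/.2
            assert abs(s).max()<=1,s
            out+=[' '.join('%.3f'%v for v in [*d,*s])+' %.2f'%g]*(n[0] if n else 1)
        print(len(out),'; '.join(out));p=np.array([x,y,z]);r=q
E
python3 - <<'E'
from h import *
s=np.array(tool()[0]);print(closing(),ctrl.finger_overhang)
plan([(.33,.45,.245,.7,-.4,5)],[(.41,.27,.245,.25,-.4,5)],[(.46,.1,.22,-.12,-.4,5)],[(.473,-.019,.15,-.12,-.4,6)])
E
```

```text
(array([0.2637877 , 0.62099872, 0.24464272]), np.float64(1.169024563144666)) 0.014
5 -0.000 0.000 0.075 -0.639 -0.657 -0.001 -0.40; -0.000 0.000 0.075 -0.639 -0.657 -0.001 -0.40; -0.000 0.000 0.075 -0.639 -0.657 -0.001 -0.40; -0.000 0.000 0.075 -0.639 -0.657 -0.001 -0.40; -0.000 0.000 0.075 -0.639 -0.657 -0.001 -0.40
5 0.000 0.000 0.072 -0.946 -0.274 0.000 -0.40; 0.000 0.000 0.072 -0.946 -0.274 0.000 -0.40; 0.000 0.000 0.072 -0.946 -0.274 0.000 -0.40; 0.000 0.000 0.072 -0.946 -0.274 0.000 -0.40; 0.000 0.000 0.072 -0.946 -0.274 0.000 -0.40
5 0.000 0.000 0.059 -0.885 0.032 0.125 -0.40; 0.000 0.000 0.059 -0.885 0.032 0.125 -0.40; 0.000 0.000 0.059 -0.885 0.032 0.125 -0.40; 0.000 0.000 0.059 -0.885 0.032 0.125 -0.40; 0.000 0.000 0.059 -0.885 0.032 0.125 -0.40
6 0.000 0.000 0.000 -0.583 0.136 0.350 -0.40; 0.000 0.000 0.000 -0.583 0.136 0.350 -0.40; 0.000 0.000 0.000 -0.583 0.136 0.350 -0.40; 0.000 0.000 0.000 -0.583 0.136 0.350 -0.40; 0.000 0.000 0.000 -0.583 0.136 0.350 -0.40; 0.000 0.000 0.000 -0.583 0.136 0.350 -0.40
```

send_rows(moves="0 0 0.075 -0.639 -0.657 0 -0.4; 0 0 0.075 -0.639 -0.657 0 -0.4; 0 0 0.075 -0.639 -0.657 0 -0.4; 0 0 0.075 -0.639 -0.657 0 -0.4; 0 0 0.075 -0.639 -0.657 0 -0.4")

```text
time: 0.88
eef_pos: [0.3303, 0.4506, 0.2456]
tcp_rot: [0.423, 0.906, 0.0, -0.0]
contact_force: [-0.2, 0.8, 0.9]
opening: 0.298
finger_force: 0.0
```

send_rows(moves="0 0 0.072 -0.946 -0.274 0 -0.4; 0 0 0.072 -0.946 -0.274 0 -0.4; 0 0 0.072 -0.946 -0.274 0 -0.4; 0 0 0.072 -0.946 -0.274 0 -0.4; 0 0 0.072 -0.946 -0.274 0 -0.4")

```text
time: 1.5
eef_pos: [0.4099, 0.2709, 0.2455]
tcp_rot: [0.615, 0.788, 0.0, -0.0]
contact_force: [-0.2, 0.1, -0.1]
opening: 0.301
finger_force: 0.0
```

send_rows(moves="0 0 0.059 -0.885 0.032 0.125 -0.4; 0 0 0.059 -0.885 0.032 0.125 -0.4; 0 0 0.059 -0.885 0.032 0.125 -0.4; 0 0 0.059 -0.885 0.032 0.125 -0.4; 0 0 0.059 -0.885 0.032 0.125 -0.4")

```text
time: 2.12
eef_pos: [0.4589, 0.1017, 0.2204]
tcp_rot: [0.749, 0.662, 0.0, -0.0]
contact_force: [0.1, -0.4, 0.0]
opening: 0.302
finger_force: 0.0
```

send_rows(moves="0 0 0 -0.583 0.136 0.35 -0.4; 0 0 0 -0.583 0.136 0.35 -0.4; 0 0 0 -0.583 0.136 0.35 -0.4; 0 0 0 -0.583 0.136 0.35 -0.4; 0 0 0 -0.583 0.136 0.35 -0.4; 0 0 0 -0.583 0.136 0.35 -0.4")

```text
time: 2.88
eef_pos: [0.472, -0.0179, 0.1514]
tcp_rot: [0.749, 0.662, 0.001, 0.001]
contact_force: [-0.1, 0.5, 0.1]
opening: 0.299
finger_force: 0.0
```

```bash
python3 - <<'E'
from h import *
c=look('wrist','w1.png');s=ctrl.get_state();print(closing(),s['opening'],s['time'])
H,S,V=hsv(c);print(proj(c,(.4728,-.0182,.0755)),proj(c,(.4685,-.0537,.0575)),np.linalg.inv(np.array(down(closing()[1]).as_matrix()))@(np.array(c['extrinsics'])[:3,3]-closing()[0]))
E
```

```text
(array([ 0.4718428 , -0.01803859,  0.15126914]), np.float64(-0.12333195987838336)) 0.29848251074016013 2.925
(np.float64(317.5070018758856), np.float64(257.27064100708066)) (np.float64(317.4005967011425), np.float64(296.553520770612)) [ 0.07145303 -0.00033118 -0.12857497]
```

View pics/w1.png

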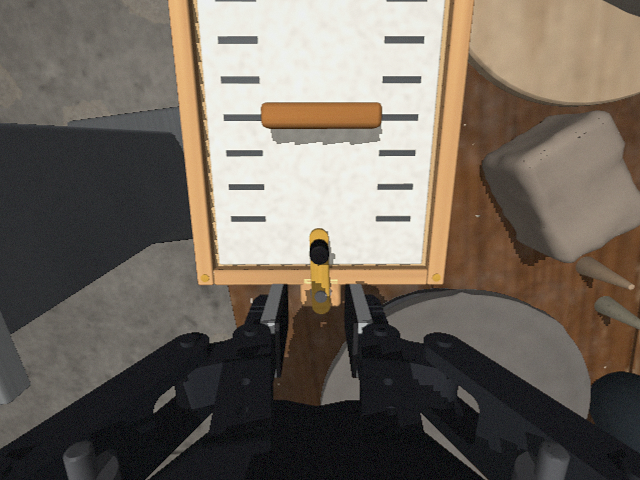

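The wrist picture confirms the model: the knob is at (319,250) and the pivot screw at (320,297), as predicted. I'll straddle the knob and sweep it round.

```bash
cat >> h.py <<'E'
PIV=np.array([.4685,-.0537]);YAW=-.12
def knob(t,r=.036):
    return PIV+r*np.array([-np.sin(t+YAW),np.cos(t+YAW)])
E
python3 - <<'E'
from h import *
k=lambda t,z=.076,g=-.4,n=1:(*knob(t),z,YAW+t,g,n)
plan([k(0,.11,-.4,2),k(0,.076,-.4,4)],[k(.15*i) for i in range(1,12)],[k(1.65+.12*i) for i in range(1,5)]+[k(2.13,n=3)],[k(2.1,.14,-.4,6)])
E
```

```text
6 0.000 0.000 -0.001 0.001 0.004 0.206 -0.40; 0.000 0.000 -0.001 0.001 0.004 0.206 -0.40; 0.000 0.000 -0.001 0.001 0.004 0.376 -0.40; 0.000 0.000 -0.001 0.001 0.004 0.376 -0.40; 0.000 0.000 -0.001 0.001 0.004 0.376 -0.40; 0.000 0.000 -0.001 0.001 0.004 0.376 -0.40
11 0.000 0.000 -0.024 -0.002 -0.027 0.000 -0.40; 0.000 0.000 -0.048 -0.008 -0.053 0.000 -0.40; 0.000 0.000 -0.072 -0.018 -0.078 0.000 -0.40; 0.000 0.000 -0.095 -0.031 -0.102 0.000 -0.40; 0.000 0.000 -0.119 -0.048 -0.123 0.000 -0.40; 0.000 0.000 -0.143 -0.068 -0.141 0.000 -0.40; 0.000 0.000 -0.167 -0.090 -0.156 0.000 -0.40; 0.000 0.000 -0.191 -0.115 -0.168 0.000 -0.40; 0.000 0.000 -0.215 -0.141 -0.176 0.000 -0.40; 0.000 0.000 -0.239 -0.167 -0.180 0.000 -0.40; 0.000 0.000 -0.263 -0.194 -0.179 0.000 -0.40
7 0.000 0.000 -0.019 -0.001 -0.022 0.000 -0.40; 0.000 0.000 -0.038 -0.005 -0.043 0.000 -0.40; 0.000 0.000 -0.057 -0.012 -0.063 0.000 -0.40; 0.000 0.000 -0.076 -0.020 -0.083 0.000 -0.40; 0.000 0.000 -0.076 -0.020 -0.083 0.000 -0.40; 0.000 0.000 -0.076 -0.020 -0.083 0.000 -0.40; 0.000 0.000 -0.076 -0.020 -0.083 0.000 -0.40
6 0.000 0.000 0.005 -0.000 0.005 -0.320 -0.40; 0.000 0.000 0.005 -0.000 0.005 -0.320 -0.40; 0.000 0.000 0.005 -0.000 0.005 -0.320 -0.40; 0.000 0.000 0.005 -0.000 0.005 -0.320 -0.40; 0.000 0.000 0.005 -0.000 0.005 -0.320 -0.40; 0.000 0.000 0.005 -0.000 0.005 -0.320 -0.40
```

send_rows(moves="0 0 0 0 0.004 0.206 -0.4; 0 0 0 0 0.004 0.206 -0.4; 0 0 0 0 0.004 0.3 -0.4; 0 0 0 0 0.004 0.376 -0.4; 0 0 0 0 0.004 0.376 -0.4")

```text
time: 3.55
eef_pos: [0.4715, -0.0189, 0.0746]
tcp_rot: [0.75, 0.662, -0.001, -0.001]
contact_force: [-0.2, 1.1, 0.0]
opening: 0.296
finger_force: 0.0
```

send_rows(moves="0 0 -0.024 -0.002 -0.027 0 -0.4; 0 0 -0.048 -0.008 -0.053 0 -0.4; 0 0 -0.072 -0.018 -0.078 0 -0.4; 0 0 -0.095 -0.031 -0.102 0 -0.4; 0 0 -0.119 -0.048 -0.123 0 -0.4; 0 0 -0.143 -0.068 -0.141 0 -0.4; 0 0 -0.167 -0.09 -0.156 0 -0.4; 0 0 -0.191 -0.115 -0.168 0 -0.4; 0 0 -0.215 -0.141 -0.176 0 -0.4; 0 0 -0.239 -0.167 -0.18 0 -0.4; 0 0 -0.263 -0.194 -0.179 0 -0.4; 0 0 -0.263 -0.194 -0.179 0 -0.4")

```text
time: 5.05
eef_pos: [0.4324, -0.0536, 0.0762]
tcp_rot: [0.023, 1.0, -0.0, 0.001]
contact_force: [-0.4, -0.1, -0.6]
opening: 0.299
finger_force: 0.0
```

send_rows(moves="0 0 -0.019 -0.001 -0.022 0 -0.4; 0 0 -0.038 -0.005 -0.043 0 -0.4; 0 0 -0.057 -0.012 -0.063 0 -0.4; 0 0 -0.076 -0.02 -0.083 0 -0.4; 0 0 -0.076 -0.02 -0.083 0 -0.4; 0 0 -0.076 -0.02 -0.083 0 -0.4")

```text
time: 5.8
eef_pos: [0.4351, -0.0699, 0.0753]
tcp_rot: [-0.214, 0.977, -0.0, 0.0]
contact_force: [0.7, -0.5, -0.6]
opening: 0.304
finger_force: 0.0
```

send_rows(moves="0 0 0 0 0.03 0 -0.4; 0 0 0 0 0.03 -0.32 -0.4; 0 0 0 0 0.03 -0.32 -0.4; 0 0 0 0 0.03 -0.32 -0.4; 0 0 0 0 0.03 -0.32 -0.4")

```text
time: 6.42
eef_pos: [0.4314, -0.064, 0.1376]
tcp_rot: [-0.215, 0.977, 0.001, -0.001]
contact_force: [0.2, 0.4, 0.1]
opening: 0.302
finger_force: 0.0
```

```bash
python3 - <<'E'
from h import *
c=look('scene','s2.png');d=look('top');a=d['image'][190:320,150:310,::-1]; b=c['image'][270:450,170:370,::-1]
cv2.imwrite('pics/crop2.png',cv2.hconcat([cv2.resize(a,(400,325)),cv2.resize(b,(361,325))]));print(closing())
E
```

```text
(array([ 0.43156178, -0.06411866,  0.13764526]), np.float64(2.0044537871934223))
```

View pics/crop2.png

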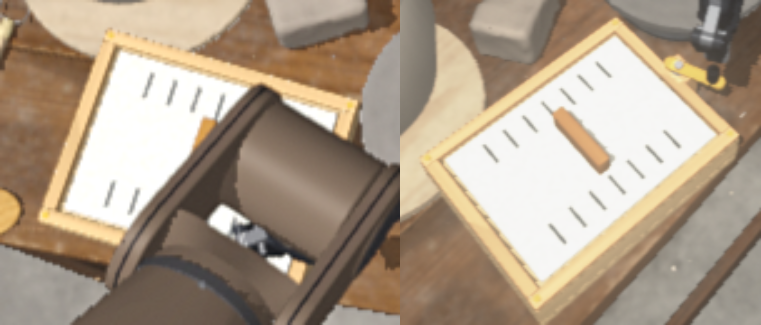

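The tab points aside at about 1.9 rad, with its knob near crop px (713,73), clear of the cover. Next I'll take the cover.

```bash
python3 - <<'E'
from h import *
c=look('top');I=cv2.imread('pics/top0.png');c['image']=I[:,:,::-1].copy();H,S,V=hsv(c)
g=np.zeros(H.shape,bool);g[180:295,285:400]=1
m=blob(cv2.morphologyEx((g&(S<45)&(V>70)&(V<150)).astype(np.uint8),cv2.MORPH_OPEN,np.ones((7,7))))[0]
print(m.sum(),np.ptp(np.nonzero(m)[0]),np.ptp(np.nonzero(m)[1]))
cs=max(cv2.findContours(m.astype(np.uint8),0,1)[0],key=cv2.contourArea)[:,0]
p=np.array([ray(c,u,v,.061)[:2]*1000 for u,v in cs],np.float32);print('wheel',cv2.minEnclosingCircle(p),cv2.fitEllipse(p))
for q in((380,181),(358,172),(397,172)): print('bottle',ray(c,*q,0))
a=1.449
plan([(.457,0,.15,a,0,5)],[(.4825,.0665,.11,a,0,3),(.4825,.0665,.064,a,0,4)])
E
```

```text
Traceback (most recent call last):
IndexError: list index out of range
```

```bash
python3 - <<'E'
from h import *
c=look('top');I=cv2.imread('pics/top0.png');c['image']=I[:,:,::-1].copy();H,S,V=hsv(c)
print([(H[y,x],S[y,x],V[y,x]) for y,x in((237,343),(210,330),(270,350),(190,300),(287,300))])
g=np.zeros(H.shape,bool);g[180:295,285:400]=1
m=blob(cv2.morphologyEx((g&(abs(S-S[237,343])<25)&(abs(V-V[237,343])<30)).astype(np.uint8),cv2.MORPH_OPEN,np.ones((5,5))))[0]
print(m.sum(),np.ptp(np.nonzero(m)[0]),np.ptp(np.nonzero(m)[1]))
cs=max(cv2.findContours(m.astype(np.uint8),0,1)[0],key=cv2.contourArea)[:,0]
p=np.array([ray(c,u,v,.061)[:2]*1000 for u,v in cs],np.float32);print('wheel',cv2.minEnclosingCircle(p),cv2.fitEllipse(p))
for q in((380,181),(358,172),(397,172)): print('bottle',ray(c,*q,0))
a=1.449
plan([(.457,0,.15,a,0,5)],[(.4825,.0665,.11,a,0,3),(.4825,.0665,.064,a,0,4)])
E
```

```text
[(np.int64(16), np.int64(22), np.int64(152)), (np.int64(14), np.int64(18), np.int64(154)), (np.int64(18), np.int64(20), np.int64(152)), (np.int64(13), np.int64(145), np.int64(86)), (np.int64(14), np.int64(112), np.int64(143))]
7276 95 96
wheel ((559.7215576171875, -165.8507537841797), 105.85916900634766) ((559.984619140625, -165.88352966308594), (207.22105407714844, 208.5166778564453), 84.87372589111328)
bottle [ 0.71735088 -0.23195925  0.        ]
bottle [ 0.73055177 -0.17808619  0.        ]
bottle [ 0.74585046 -0.26803011  0.        ]
5 0.000 -0.000 0.088 -0.249 0.239 -0.060 0.00; 0.000 -0.000 0.088 -0.249 0.239 -0.060 0.00; 0.000 -0.000 0.088 -0.249 0.239 -0.060 0.00; 0.000 -0.000 0.088 -0.249 0.239 -0.060 0.00; 0.000 -0.000 0.088 -0.249 0.239 -0.060 0.00
7 0.000 0.000 0.000 -0.086 0.346 0.200 0.00; 0.000 0.000 0.000 -0.086 0.346 0.200 0.00; 0.000 0.000 0.000 -0.086 0.346 0.200 0.00; 0.000 0.000 0.000 -0.086 0.346 0.430 0.00; 0.000 0.000 0.000 -0.086 0.346 0.430 0.00; 0.000 0.000 0.000 -0.086 0.346 0.430 0.00; 0.000 0.000 0.000 -0.086 0.346 0.430 0.00
```

send_rows(moves="0 0 0.088 -0.249 0.239 -0.06 0; 0 0 0.088 -0.249 0.239 -0.06 0; 0 0 0.088 -0.249 0.239 -0.06 0; 0 0 0.088 -0.249 0.239 -0.06 0; 0 0 0.088 -0.249 0.239 -0.06 0")

```text
time: 7.25
eef_pos: [0.4574, -0.0003, 0.1508]
tcp_rot: [0.058, 0.998, 0.0, -0.0]
contact_force: [-0.2, 0.4, -0.3]
opening: 0.502
finger_force: 0.0
```

send_rows(moves="0 0 0 -0.086 0.346 0.2 0; 0 0 0 -0.086 0.346 0.2 0; 0 0 0 -0.086 0.346 0.2 0")

```text
time: 7.62
eef_pos: [0.4823, 0.0668, 0.1102]
tcp_rot: [0.058, 0.998, -0.0, -0.001]
contact_force: [-0.2, -0.5, -0.6]
opening: 0.499
finger_force: 0.0
```

```bash
python3 - <<'E'
from h import *
c=look('wrist','w3.png');H,S,V=hsv(c);print(closing(),proj(c,(.4825,.0665,.072)))
b=blob((S>120)&(V>90)&(V<230)&(H<20),3)
for m in b: print(m.sum(),rect(c,m,.072),np.mean(np.nonzero(m),1)[::-1])
E
```

```text
(array([0.48277057, 0.06624814, 0.1110039 ]), np.float64(1.4534397552860983)) (np.float64(315.7239018450661), np.float64(282.0369448302819))
17178 [458.8  68.8 214.5 126.8  83.1] [330.18628478 167.27116079]
6134 [410.8 201.1  38.8  41.    8. ] [598.15096185 106.29850016]
2550 [546.9  59.2  72.5  15.1  83.4] [315.68       386.51921569]
```

View pics/w3.png

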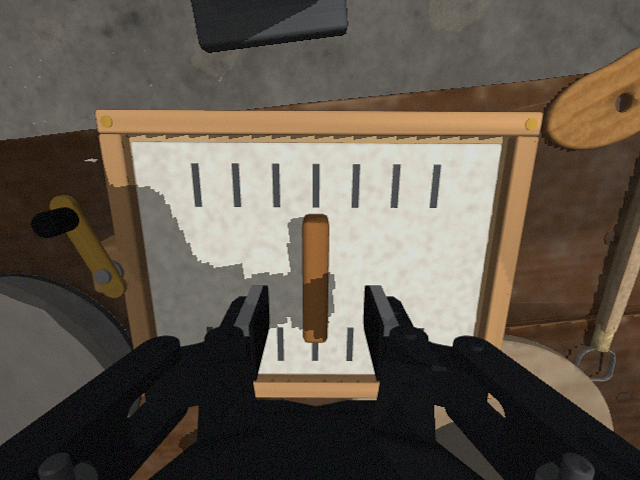

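The bar is centred between the fingers, at px (315,280). I'll descend, grip, lift and carry it.

```bash
python3 - <<'E'
from h import *
a=1.449
plan([(.4825,.0665,.064,a,0)],[(.4825,.0665,.15,a,-1)],[(.525,-.06,.15,a,-1)],[(.56,-.166,.15,a,-1)],[(.56,-.166,.0835,a,-1)])
E
```

```text
1 -0.000 -0.000 0.001 0.001 0.001 0.235 0.00
1 0.000 0.000 0.000 0.000 0.000 -0.430 -1.00
1 0.000 0.000 0.000 -0.288 -0.602 0.000 -1.00
1 0.000 0.000 0.000 -0.238 -0.505 0.000 -1.00
1 0.000 0.000 0.000 0.000 0.000 0.332 -1.00
```

send_rows(moves="0 0 0 0 0 0.12 0; 0 0 0 0 0 0.235 0; 0 0 0 0 0 0.235 0; 0 0 0 0 0 0.235 -1; 0 0 0 0 0 0.235 -1; 0 0 0 0 0 0.235 -1; 0 0 0 0 0 0.235 -1; 0 0 0 0 0 0.235 -1", newtons=50)

```text
time: 8.68
eef_pos: [0.4842, 0.0661, 0.0659]
tcp_rot: [0.059, 0.998, -0.0, 0.001]
contact_force: [-1.2, -1.2, 6.8]
opening: 0.149
finger_force: 52.4
```

send_rows(moves="0 0 0 0 0 -0.05 -1; 0 0 0 0 0 -0.13 -1; 0 0 0 0 0 -0.25 -1; 0 0 0 0 0 -0.43 -1; 0 0 0 0 0 -0.43 -1")

```text
time: 9.3
eef_pos: [0.4852, 0.0664, 0.1537]
tcp_rot: [0.059, 0.998, -0.0, 0.004]
contact_force: [0.8, -0.2, -2.2]
opening: 0.147
finger_force: 51.3
```

```bash
python3 - <<'E'
from h import *
c=look('scene','s4.png');print(closing(),ctrl.get_state()['opening']*85)
cv2.imwrite('pics/s4.png',c['image'][140:460,150:520,::-1])
E
```

```text
(array([0.48367099, 0.06648661, 0.15140215]), np.float64(1.451925134610545)) 12.733567378375817
```

View pics/s4.png

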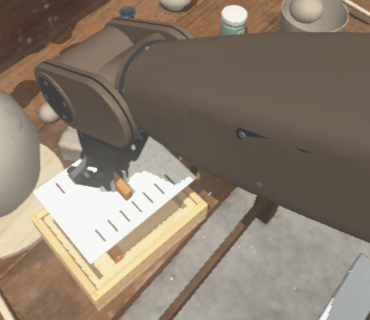

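The cover is lifted level, with the bar in the jaws and an orange stamp showing under its near edge. I'll carry it to the wheel.

send_rows(moves="0 0 0 -0.09 -0.18 0 -1; 0 0 0 -0.19 -0.39 0 -1; 0 0 0 -0.288 -0.602 0 -1")

```text
time: 9.72
eef_pos: [0.5248, -0.0606, 0.1478]
tcp_rot: [0.059, 0.998, 0.001, -0.002]
contact_force: [0.6, -1.1, -2.0]
opening: 0.147
finger_force: 51.1
```

send_rows(moves="0 0 0 -0.08 -0.17 0 -1; 0 0 0 -0.16 -0.34 0 -1; 0 0 0 -0.238 -0.505 0 -1; 0 0 0 -0.238 -0.505 0 -1; 0 0 0 -0.238 -0.505 0 -1")

```text
time: 10.35
eef_pos: [0.5598, -0.1651, 0.148]
tcp_rot: [0.06, 0.998, 0.001, -0.002]
contact_force: [0.3, -0.1, -3.2]
opening: 0.148
finger_force: 51.1
```

send_rows(moves="0 0 0 0 0 0.12 -1; 0 0 0 0 0 0.22 -1; 0 0 0 0 0 0.28 -1; 0 0 0 0 0 0.31 -1; 0 0 0 0 0 0.325 -1; 0 0 0 0 0 0.325 -1")

```text
time: 11.1
eef_pos: [0.5616, -0.1661, 0.0857]
tcp_rot: [0.059, 0.998, -0.0, 0.001]
contact_force: [0.7, 0.5, -2.7]
opening: 0.153
finger_force: 51.2
```

send_rows(moves="0 0 0 0 0 0.006 -1; 0 0 0 0 0 0.01 -1; 0 0 0 0 0 0.01 -1")

```text
time: 11.48
eef_pos: [0.5617, -0.1662, 0.0851]
tcp_rot: [0.059, 0.998, -0.0, 0.001]
contact_force: [-3.7, 1.9, 6.1]
opening: 0.151
finger_force: 52.3
```

send_rows(moves="0 0 0 0 0 0 -0.4; 0 0 0 0 0 0 0; 0 0 0 0 0 0 0; 0 0 0 0 0 -0.2 0; 0 0 0 0 0 -0.5 0; 0 0 0 0 0 -0.7 0; 0 0 0 0 0 -0.7 0")

```text
time: 12.35
eef_pos: [0.5633, -0.1669, 0.2283]
tcp_rot: [0.059, 0.998, -0.002, 0.004]
contact_force: [0.3, -0.4, -1.5]
opening: 0.498
finger_force: 0.0
```

```bash
python3 - <<'E'
from h import *
a=1.449
print(closing())
plan([(.56,-.02,.225,a,0)],[(.55,.06,.27,a,0)])
E
```

```text
(array([ 0.56334339, -0.16694515,  0.22825751]), np.float64(1.451828851064787))
1 -0.001 0.001 0.000 0.104 0.728 0.013 0.00
1 0.000 0.000 0.000 0.098 0.391 -0.225 0.00
```

send_rows(moves="0 0 0 0.28 0.3 -0.1 0; 0 0 0 0.4 0.6 -0.1 0; 0 0 0 0.55 0.9 -0.1 0; 0 0 0 0.6 1 -0.1 0; 0 0 0 0.6 1 -0.1 0")

```text
time: 12.98
eef_pos: [0.4637, 0.0496, 0.2414]
tcp_rot: [0.057, 0.998, 0.0, -0.001]
contact_force: [0.4, -0.7, 0.1]
opening: 0.501
finger_force: 0.0
```

send_rows(moves="0 0 0 -0.05 0.2 0 0; 0 0 0 -0.05 0.2 0 0; 0 0 0 -0.05 0.2 0 0")

```text
time: 13.35
eef_pos: [0.4802, 0.0848, 0.242]
tcp_rot: [0.06, 0.998, -0.0, -0.001]
contact_force: [-0.6, -0.4, -0.4]
opening: 0.494
finger_force: 0.0
```

```bash
python3 - <<'E'
from h import *
c=look('wrist','w5.png');print(closing())
s=look('scene','s5.png')
E
```

```text
(array([0.48015329, 0.08455436, 0.24222282]), np.float64(1.4507276559455171))
```

View pics/w5.png

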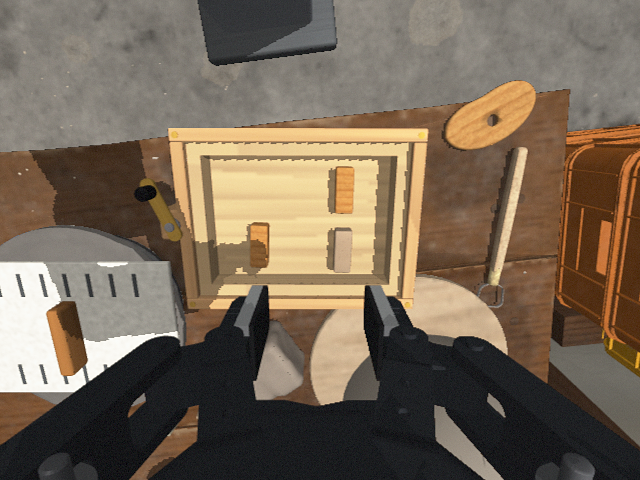

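View pics/s5.png

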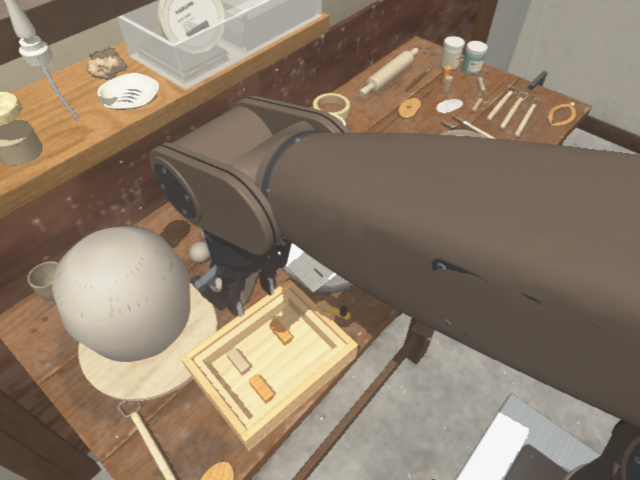

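The box holds three stamps, at wrist px (344,188) orange, (260,244) orange and (343,250) buff. The cover lies flat on the wheel.

```bash
python3 - <<'E'
from h import *
for n,ps,zz in (('wrist',((344,188),(260,240),(343,250)),.03),('scene',((262,388),(282,336),(239,361)),.03)):
    c=look(n);L=cv2.cvtColor(c['image'],cv2.COLOR_RGB2LAB).astype(int);I=cv2.GaussianBlur(c['image'],(3,3),0)
    for u,v in ps:
        m=np.zeros((482,642),np.uint8);cv2.floodFill(I.copy(),m,(u,v),0,(9,)*3,(9,)*3,4|cv2.FLOODFILL_MASK_ONLY|(1<<8)|cv2.FLOODFILL_FIXED_RANGE if 0 else 4|cv2.FLOODFILL_MASK_ONLY|(1<<8))
        m=m[1:-1,1:-1];print(n,(u,v),I[v,u],m.sum(),rect(c,m,zz),ray(c,u,v,.03)[:2])
E
```

```text
wrist (344, 188) [223 153  81] 762 [460.6 115.6  16.1  43.9  84.1] [0.45813845 0.11473237]
wrist (260, 240) [196 135  71] 1 [501.2  23.3   0.    0.    0. ] [0.50117445 0.0233071 ]
wrist (343, 250) [205 173 140] 251132 [561.8  78.  828.  537.9  83.2] [0.52222013 0.10744328]
scene (262, 388) [240 189 114] 260 [459.5 116.2  17.8  43.2  82.9] [0.45557563 0.11523763]
scene (282, 336) [241 192 115] 68 [495.   22.8  13.9  19.   84.6] [0.49572722 0.02721857]
scene (239, 361) [229 207 169] 232855 [ 713.7 -479.3 2027.7 1514.9   41.7] [0.51770643 0.10764424]
```

```bash
cat >> h.py <<'E'
A=1.449
def S(x,y,tx,ty,o=-.25):
    plan([(x,y,.10,A,o,4),(x,y,.03,A,o,4)],[(x,y,.03,A,-1,4),(x,y,.15,A,-1,4)],[(.45,y-.17,.15,A,-1,4)],[((.45+tx)/2,(y-.17+ty)/2,.15,A,-1,4)],[(tx,ty,.10,A,-1,4),(tx,ty,.028,A,-1,4)],[(tx,ty,.028,A,-.4,3),(tx,ty,.16,A,-.4,4)])
E
python3 - <<'E'
from h import *
S(.460,.116,.408,-.332)
E
```

```text
Traceback (most recent call last):
  File "h.py", line 44, in S
    plan([(x,y,.10,A,o,4),(x,y,.03,A,o,4)],[(x,y,.03,A,-1,4),(x,y,.15,A,-1,4)],[(.45,y-.17,.15,A,-1,4)],[((.45+tx)/2,(y-.17+ty)/2,.15,A,-1,4)],[(tx,ty,.10,A,-1,4),(tx,ty,.028,A,-1,4)],[(tx,ty,.028,A,-.4,3),(tx,ty,.16,A,-.4,4)])
    ~~~~^^^^^^^^^^^^^^^^^^^^^^^^^^^^^^^^^^^^^^^^^^^^^^^^^^^^^^^^^^^^^^^^^^^^^^^^^^^^^^^^^^^^^^^^^^^^^^^^^^^^^^^^^^^^^^^^^^^^^^^^^^^^^^^^^^^^^^^^^^^^^^^^^^^^^^^^^^^^^^^^^^^^^^^^^^^^^^^^^^^^^^^^^^^^^^^^^^^^^^^^^^^^^^^^^^^^^^^^^^^
  File "h.py", line 36, in plan
    assert abs(s).max()<=1,s
           ^^^^^^^^^^^^^^^
AssertionError: [0.11908998 0.14400912 1.06417718]
```

```bash
cat >> h.py <<'E'
def plan(*calls):
    p,r=tool()
    for w in calls:
        for x,y,z,a,g,*n in w:
            q=down(a);d=(r.inv()*q).as_rotvec()/2/np.pi;s=r.inv().apply(np.array([x,y,z])-p)/.2
            print('%.3f |'%d[2],' '.join('%.3f'%v for v in s),'| %.2f'%g,'OVER' if abs(s).max()>1 else '')
        print('-');p=np.array([x,y,z]);r=q
def S(x,y,tx,ty,o=-.25):
    plan([(x,y,.10,A,o)],[(x,y,.03,A,o),(x,y,.15,A,-1)],[(.45,y-.17,.15,A,-1)],[((.45+tx)/2,(y-.17+ty)/2,.15,A,-1)],[(tx,ty,.10,A,-1),(tx,ty,.028,A,-1)],[(tx,ty,.16,A,-.4)])
E
python3 - <<'E'
from h import *
S(.460,.116,.408,-.332)
E
```

```text
0.000 | 0.119 0.144 0.714 | -0.25 
-
0.000 | 0.000 0.000 0.350 | -0.25 
0.000 | 0.000 0.000 -0.250 | -1.00 
-
0.000 | -0.054 -0.850 0.000 | -1.00 
-
0.000 | 0.020 -0.703 0.000 | -1.00 
-
0.000 | 0.020 -0.703 0.250 | -1.00 
0.000 | 0.020 -0.703 0.610 | -1.00 
-
0.000 | 0.000 0.000 -0.660 | -0.40 
-
```

send_rows(moves="0 0 0 0.119 0.144 0.3 -0.25; 0 0 0 0.119 0.144 0.55 -0.25; 0 0 0 0.119 0.144 0.714 -0.25; 0 0 0 0.119 0.144 0.714 -0.25", newtons=40)

```text
time: 14.05
eef_pos: [0.4577, 0.1164, 0.0976]
tcp_rot: [0.06, 0.998, -0.0, -0.003]
contact_force: [-0.4, -0.1, 0.5]
opening: 0.374
finger_force: 0.0
```

send_rows(moves="0 0 0 0 0 0.2 -0.25; 0 0 0 0 0 0.3 -0.25; 0 0 0 0 0 0.35 -0.25; 0 0 0 0 0 0.35 -0.25; 0 0 0 0 0 0.35 -1; 0 0 0 0 0 0.35 -1; 0 0 0 0 0 0.35 -1; 0 0 0 0 0 0.35 -1; 0 0 0 0 0 0.1 -1; 0 0 0 0 0 -0.15 -1; 0 0 0 0 0 -0.25 -1; 0 0 0 0 0 -0.25 -1")

```text
time: 15.55
eef_pos: [0.4613, 0.117, 0.1523]
tcp_rot: [0.059, 0.998, 0.0, 0.002]
contact_force: [0.2, 0.1, 0.1]
opening: 0.199
finger_force: 40.5
```

send_rows(moves="0 0 0 -0.02 -0.28 0 -1; 0 0 0 -0.04 -0.56 0 -1; 0 0 0 -0.054 -0.85 0 -1; 0 0 0 -0.054 -0.85 0 -1")

```text
time: 16.05
eef_pos: [0.4495, -0.0561, 0.1486]
tcp_rot: [0.063, 0.998, 0.0, -0.001]
contact_force: [0.0, -0.2, -1.1]
opening: 0.197
finger_force: 40.5
```

send_rows(moves="0 0 0 0.01 -0.25 0 -1; 0 0 0 0.02 -0.5 0 -1; 0 0 0 0.02 -0.703 0 -1; 0 0 0 0.02 -0.703 0 -1")

```text
time: 16.55
eef_pos: [0.4294, -0.193, 0.149]
tcp_rot: [0.061, 0.998, 0.001, -0.001]
contact_force: [0.1, 1.0, -0.3]
opening: 0.196
finger_force: 40.5
```

send_rows(moves="0 0 0 0.01 -0.25 0 -1; 0 0 0 0.02 -0.5 0.1 -1; 0 0 0 0.02 -0.703 0.25 -1; 0 0 0 0.02 -0.703 0.4 -1; 0 0 0 0.02 -0.703 0.55 -1; 0 0 0 0.02 -0.703 0.61 -1; 0 0 0 0.02 -0.703 0.61 -1; 0 0 0 0.02 -0.703 0.61 -1")

```text
time: 17.55
eef_pos: [0.4101, -0.3312, 0.029]
tcp_rot: [0.059, 0.998, -0.0, 0.0]
contact_force: [-0.6, -0.2, -0.3]
opening: 0.198
finger_force: 40.5
```

send_rows(moves="0 0 0 0 0 0 -0.4; 0 0 0 0 0 0 -0.4; 0 0 0 0 0 -0.2 -0.4; 0 0 0 0 0 -0.45 -0.4; 0 0 0 0 0 -0.66 -0.4; 0 0 0 0 0 -0.66 -0.4")

```text
time: 18.3
eef_pos: [0.4112, -0.3337, 0.1653]
tcp_rot: [0.06, 0.998, -0.004, 0.003]
contact_force: [-0.3, 0.0, -0.3]
opening: 0.298
finger_force: 0.0
```

```bash
python3 - <<'E'
from h import *
c=look('wrist','w6.png')
p,a=closing();print(p,a)
t=look('top');L=t['image'];cv2.imwrite('pics/c6.png',cv2.hconcat([cv2.resize(c['image'],(480,360)),cv2.resize(t['image'][190:310,150:260],(320,360))])[:,:,::-1])
plan([(.45,-.16,.16,A,-.25)],[(.49,.022,.14,A,-.25)])
E
```

```text
[ 0.41007605 -0.33237991  0.16254921] 1.4515403499532324
0.000 | -0.100 0.875 0.002 | -0.25 
-
0.000 | -0.088 0.928 0.100 | -0.25 
-
```

View pics/c6.png

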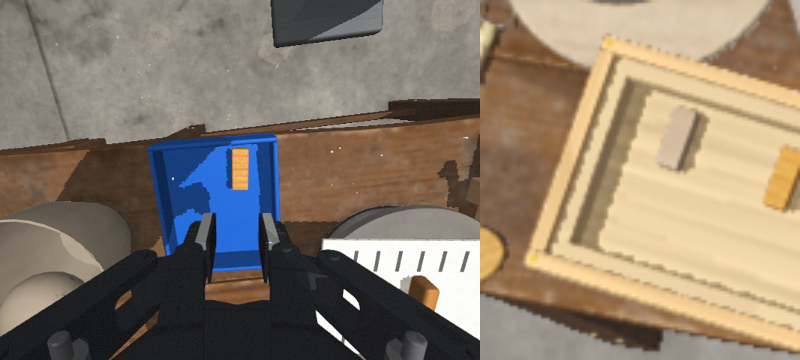

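The first stamp lies in the tote, at crop px (240,168). In the top view the buff stamp is at about (218,236) and the second orange one at about (255,249).

```bash
python3 - <<'E'
from h import *
c=look('top');print(ray(c,218,235.7,.03),ray(c,255,249,.03))
H,S_,V=hsv(c)
for n,m in (('or',(S_>120)&(V>150)&(H>10)&(H<22)),('bu',(S_<70)&(V>120))):
    g=np.zeros(H.shape,bool);g[215:285,190:280]=1
    for b in blob(g&m,3): print(n,b.sum(),rect(c,b,.03))
E
```

```text
[0.52131986 0.10542754 0.03      ] [0.50556362 0.01897068 0.03      ]
or 160 [505.3  21.4  17.3  46.3  81.3]
or 89 [578.4   8.2  10.6  59.3   0.9]
or 2 [571.   12.6   2.2   0.   99.6]
bu 146 [521.6 108.4  16.5  44.6  81.6]
bu 1 [470.7 -41.3   0.    0.    0. ]
```

send_rows(moves="0 0 0 -0.03 0.25 0 -0.25; 0 0 0 -0.07 0.55 0 -0.25; 0 0 0 -0.1 0.875 0 -0.25; 0 0 0 -0.1 0.875 0 -0.25")

```text
time: 18.95
eef_pos: [0.449, -0.1559, 0.1578]
tcp_rot: [0.057, 0.998, 0.001, -0.002]
contact_force: [-1.1, -0.4, 0.2]
opening: 0.38
finger_force: 0.0
```

send_rows(moves="0 0 0 -0.03 0.3 0 -0.25; 0 0 0 -0.06 0.6 0 -0.25; 0 0 0 -0.088 0.928 0.1 -0.25; 0 0 0 -0.088 0.928 0.1 -0.25; 0 0 0 -0.088 0.928 0.1 -0.25")

```text
time: 19.58
eef_pos: [0.489, 0.0217, 0.1391]
tcp_rot: [0.059, 0.998, -0.0, -0.001]
contact_force: [-0.7, -1.3, 0.6]
opening: 0.371
finger_force: 0.0
```

```bash
python3 - <<'E'
from h import *
c=look('wrist','w7.png');print(closing());H,S_,V=hsv(c)
g=np.zeros(H.shape,bool);g[120:400,150:500]=1
for n,m in (('or',(S_>140)&(V>100)&(H>9)&(H<18)),('bu',(S_<95)&(V>120)&(H<20))):
    for b in blob(g&m,3): print(n,b.sum(),rect(c,b,.03),np.mean(np.nonzero(b),1)[::-1])
E
```

```text
(array([0.48933493, 0.02103355, 0.13968363]), np.float64(1.4508426316246061))
or 1463 [505.7  20.8  17.4  48.9  80.2] [317.83458647 263.67395762]
or 280 [584.4  -2.6  15.1  30.1  16.8] [299.37857143 360.61785714]
or 128 [397.3 -70.6  13.9   7.5  83.2] [158.4921875 125.3828125]
bu 1401 [523.5 109.7  25.1  47.8  78.8] [436.21056388 272.66880799]
bu 262 [404.6 -19.4  22.   10.   83.2] [237.13358779 127.70610687]
bu 192 [447.3  20.3  29.5   9.9  71.7] [305.390625   184.45833333]
```

View pics/w7.png

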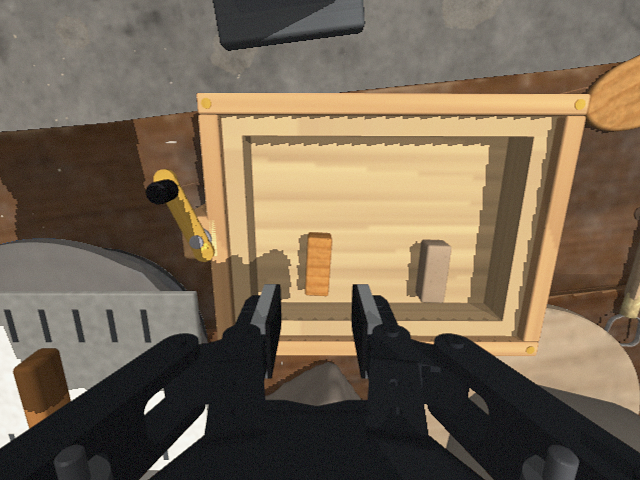

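Two stamps remain, with the orange at px (318,264) and the buff at (435,271). The rest of the floor is empty.

```bash
python3 - <<'E'
from h import *
plan([(.505,.021,.03,A,-.25),(.505,.021,.15,A,-1)],[(.47,-.16,.15,A,-1)],[(.48,-.332,.15,A,-1),(.48,-.332,.028,A,-1)],[(.48,-.332,.16,A,-.4)],[(.47,-.16,.16,A,-.25)],[(.50,.02,.16,A,-.25)],[(.5215,.108,.09,A,-.25),(.5215,.108,.03,A,-.25)])
E
```

```text
0.000 | -0.078 0.010 0.548 | -0.25 
0.000 | -0.078 0.009 -0.052 | -1.00 
-
0.000 | 0.064 -0.920 0.000 | -1.00 
-
0.000 | -0.154 -0.848 0.000 | -1.00 
0.000 | -0.154 -0.848 0.610 | -1.00 
-
0.000 | 0.000 0.000 -0.660 | -0.40 
-
0.000 | 0.154 0.848 0.000 | -0.25 
-
0.000 | -0.040 0.912 0.000 | -0.25 
-
0.000 | -0.053 0.450 0.350 | -0.25 
0.000 | -0.053 0.450 0.650 | -0.25 
-
```

send_rows(moves="0 0 0 -0.078 0.01 0.2 -0.25; 0 0 0 -0.078 0.01 0.4 -0.25; 0 0 0 -0.078 0.01 0.5 -0.25; 0 0 0 -0.078 0.01 0.548 -0.25; 0 0 0 -0.078 0.01 0.548 -1; 0 0 0 -0.078 0.01 0.548 -1; 0 0 0 -0.078 0.01 0.548 -1; 0 0 0 -0.078 0.01 0.548 -1; 0 0 0 -0.078 0.01 0.3 -1; 0 0 0 -0.078 0.01 0.05 -1; 0 0 0 -0.078 0.01 -0.05 -1; 0 0 0 -0.078 0.01 -0.05 -1")

```text
time: 21.12
eef_pos: [0.5067, 0.0222, 0.1527]
tcp_rot: [0.059, 0.998, -0.0, 0.003]
contact_force: [-0.3, 0.7, -0.8]
opening: 0.198
finger_force: 43.5
```

send_rows(moves="0 0 0 0.02 -0.3 0 -1; 0 0 0 0.04 -0.6 0 -1; 0 0 0 0.064 -0.92 0 -1; 0 0 0 0.064 -0.92 0 -1")

```text
time: 21.62
eef_pos: [0.4692, -0.1619, 0.1488]
tcp_rot: [0.062, 0.998, 0.0, -0.001]
contact_force: [0.1, -0.2, -0.7]
opening: 0.197
finger_force: 43.5
```

send_rows(moves="0 0 0 -0.05 -0.28 0 -1; 0 0 0 -0.1 -0.56 0 -1; 0 0 0 -0.154 -0.848 0 -1; 0 0 0 -0.154 -0.848 0.2 -1; 0 0 0 -0.154 -0.848 0.4 -1; 0 0 0 -0.154 -0.848 0.55 -1; 0 0 0 -0.154 -0.848 0.61 -1; 0 0 0 -0.154 -0.848 0.61 -1; 0 0 0 -0.154 -0.848 0.61 -1")

```text
time: 22.75
eef_pos: [0.4821, -0.3314, 0.0297]
tcp_rot: [0.059, 0.998, -0.001, 0.001]
contact_force: [-0.0, -0.0, -0.1]
opening: 0.195
finger_force: 43.5
```

send_rows(moves="0 0 0 0 0 0 -0.4; 0 0 0 0 0 0 -0.4; 0 0 0 0 0 -0.2 -0.4; 0 0 0 0 0 -0.45 -0.4; 0 0 0 0 0 -0.66 -0.4; 0 0 0 0 0 -0.66 -0.4")

```text
time: 23.5
eef_pos: [0.4833, -0.333, 0.1659]
tcp_rot: [0.059, 0.998, -0.003, 0.004]
contact_force: [-0.3, -0.1, 0.2]
opening: 0.298
finger_force: 0.0
```

send_rows(moves="0 0 0 0.05 0.28 0 -0.25; 0 0 0 0.1 0.56 0 -0.25; 0 0 0 0.154 0.848 0 -0.25; 0 0 0 0.154 0.848 0 -0.25")

```text
time: 24.0
eef_pos: [0.4692, -0.1551, 0.1586]
tcp_rot: [0.057, 0.998, 0.001, -0.002]
contact_force: [-0.2, 0.9, 0.7]
opening: 0.374
finger_force: 0.0
```

send_rows(moves="0 0 0 -0.01 0.3 0 -0.25; 0 0 0 -0.03 0.6 0 -0.25; 0 0 0 -0.04 0.912 0 -0.25; 0 0 0 -0.04 0.912 0 -0.25; 0 0 0 -0.04 0.912 0 -0.25")

```text
time: 24.62
eef_pos: [0.5003, 0.0207, 0.1597]
tcp_rot: [0.059, 0.998, -0.0, -0.0]
contact_force: [0.2, -0.4, 0.2]
opening: 0.378
finger_force: 0.0
```

```bash
python3 - <<'E'
from h import *
c=look('wrist','w8.png');print(closing());H,S_,V=hsv(c)
g=np.zeros(H.shape,bool);g[120:400,250:540]=1
for b in blob(g&(S_<95)&(V>120)&(H<20),3): print(b.sum(),rect(c,b,.03),np.mean(np.nonzero(b),1)[::-1])
plan([(.5215,.108,.09,A,-.25),(.5215,.108,.03,A,-.25)],[(.5215,.108,.15,A,-1)],[(.46,-.06,.15,A,-1)],[(.46,-.2,.15,A,-1)],[(.444,-.38,.15,A,-1),(.444,-.38,.028,A,-1)],[(.444,-.38,.16,A,-.4)])
E
```

```text
(array([0.50029587, 0.02013051, 0.15984602]), np.float64(1.4505730794772682))
3122 [600.7 142.   71.9 111.3   3.5] [496.88949391 332.48622678]
1233 [637.6   5.9  72.3  31.8  83.3] [325.00892133 389.12652068]
1215 [523.1 107.4  18.7  47.6  81.5] [428.25514403 249.68477366]
0.000 | -0.053 0.449 0.349 | -0.25 
0.000 | -0.053 0.449 0.649 | -0.25 
-
0.000 | 0.000 0.000 -0.600 | -1.00 
-
0.000 | 0.203 -0.871 0.000 | -1.00 
-
0.000 | -0.085 -0.695 0.000 | -1.00 
-
0.000 | -0.030 -0.903 0.000 | -1.00 
0.000 | -0.030 -0.903 0.610 | -1.00 
-
0.000 | 0.000 0.000 -0.660 | -0.40 
-
```

send_rows(moves="0 0 0 -0.053 0.25 0.1 -0.25; 0 0 0 -0.053 0.449 0.3 -0.25; 0 0 0 -0.053 0.449 0.45 -0.25; 0 0 0 -0.053 0.449 0.57 -0.25; 0 0 0 -0.053 0.449 0.649 -0.25; 0 0 0 -0.053 0.449 0.649 -0.25; 0 0 0 -0.053 0.449 0.649 -1; 0 0 0 -0.053 0.449 0.649 -1; 0 0 0 -0.053 0.449 0.649 -1; 0 0 0 -0.053 0.449 0.649 -1")

```text
time: 25.92
eef_pos: [0.5222, 0.1092, 0.0315]
tcp_rot: [0.059, 0.998, -0.0, 0.001]
contact_force: [-0.1, -1.1, 3.4]
opening: 0.197
finger_force: 42.4
```

send_rows(moves="0 0 0 0 0 -0.15 -1; 0 0 0 0 0 -0.4 -1; 0 0 0 0 0 -0.6 -1; 0 0 0 0 0 -0.6 -1")

```text
time: 26.42
eef_pos: [0.524, 0.1094, 0.1547]
tcp_rot: [0.059, 0.998, 0.0, 0.004]
contact_force: [0.3, -0.4, -0.8]
opening: 0.195
finger_force: 41.9
```

send_rows(moves="0 0 0 0.07 -0.28 0 -1; 0 0 0 0.14 -0.56 0 -1; 0 0 0 0.203 -0.871 0 -1; 0 0 0 0.203 -0.871 0 -1")

```text
time: 26.92
eef_pos: [0.4585, -0.0618, 0.1489]
tcp_rot: [0.063, 0.998, 0.0, -0.001]
contact_force: [0.2, 0.2, -0.2]
opening: 0.197
finger_force: 41.9
```

send_rows(moves="0 0 0 -0.03 -0.25 0 -1; 0 0 0 -0.06 -0.5 0 -1; 0 0 0 -0.085 -0.695 0 -1; 0 0 0 -0.085 -0.695 0 -1")

```text
time: 27.42
eef_pos: [0.4607, -0.2001, 0.1494]
tcp_rot: [0.061, 0.998, 0.001, -0.001]
contact_force: [0.6, -0.2, -0.6]
opening: 0.198
finger_force: 41.9
```

send_rows(moves="0 0 0 -0.01 -0.28 0 -1; 0 0 0 -0.02 -0.56 0 -1; 0 0 0 -0.03 -0.89 0 -1; 0 0 0 -0.03 -0.89 0.2 -1; 0 0 0 -0.03 -0.89 0.4 -1; 0 0 0 -0.03 -0.89 0.55 -1; 0 0 0 -0.03 -0.89 0.61 -1; 0 0 0 -0.03 -0.89 0.61 -1; 0 0 0 -0.03 -0.89 0.61 -1")

```text
time: 28.55
eef_pos: [0.4467, -0.3768, 0.0299]
tcp_rot: [0.059, 0.998, -0.001, 0.001]
contact_force: [-0.5, -0.4, -0.0]
opening: 0.195
finger_force: 41.9
```

send_rows(moves="0 0 0 0 0 0 -0.4; 0 0 0 0 0 0 -0.4; 0 0 0 0 0 -0.2 -0.4; 0 0 0 0 0 -0.45 -0.4; 0 0 0 0 0 -0.66 -0.4; 0 0 0 0 0 -0.66 -0.4")

```text
time: 29.3
eef_pos: [0.4476, -0.3788, 0.1661]
tcp_rot: [0.06, 0.998, -0.004, 0.004]
contact_force: [0.9, 0.2, 0.2]
opening: 0.301
finger_force: 0.0
```

```bash
python3 - <<'E'
from h import *
w=look('wrist');t=look('top');p,a=closing();print(p,a)
cv2.imwrite('pics/c9.png',cv2.hconcat([cv2.resize(w['image'],(400,300)),cv2.resize(t['image'][170:350,160:480],(400,225))  if 0 else cv2.resize(t['image'][165:345,160:400],(400,300))])[:,:,::-1])
H,S_,V=hsv(t);g=np.zeros(H.shape,bool);g[175:300,285:420]=1
m=blob(g&(V>185)&(S_<50))[0];m=cv2.morphologyEx(m.astype(np.uint8),cv2.MORPH_CLOSE,np.ones((9,9)));print('cover',m.sum(),rect(t,m,.067))
E
```

```text
[ 0.44558621 -0.37647388  0.16091214] 1.451610076007945
cover 6129 [ 599.3 -124.1  222.4  147.4   82.2]
```

View pics/c9.png

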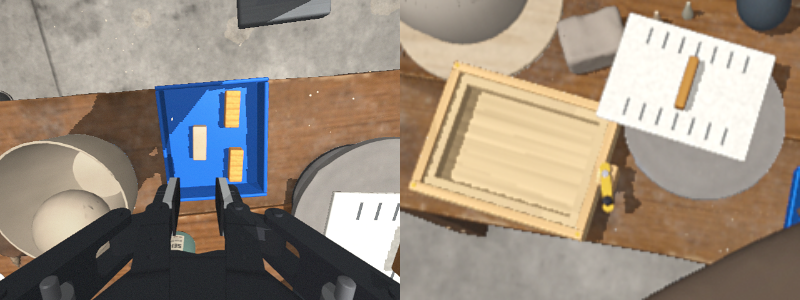

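The tote holds all three stamps and the box is empty. The cover has been knocked aside on the wheel, with its bar now at about top px (332,214), so I'll re-measure it from close by.

```bash
python3 - <<'E'
from h import *
for n,z in(('top',.091),('scene',.091)):
    t=look(n);H,S_,V=hsv(t);g=np.zeros(H.shape,bool)
    if n=='top': g[190:240,310:355]=1
    else: g[180:320,220:400]=1
    for b in blob(g&(S_>110)&(V>60)&(H<20),2): print(n,b.sum(),rect(t,b,z),np.mean(np.nonzero(b),1)[::-1])
t=look('top');print(ray(t,331.6,214.2,.085))
plan([(.51,-.24,.2,A,0)],[(.575,-.125,.2,A,0)])
E
```

```text
top 183 [ 596.4 -135.9   12.1   69.8   81.5] [331.66666667 214.1420765 ]
scene 1045 [ 566.5 -288.5  151.2   82.    41.2] [365.16842105 190.9291866 ]
scene 270 [718.5 -60.9  46.3  56.2  33.5] [229.4037037  217.87037037]
[ 0.59743516 -0.1356428   0.085     ]
0.000 | -0.243 0.712 -0.207 | 0.00 
-
0.000 | -0.253 0.610 0.000 | 0.00 
-
```

send_rows(moves="0 0 0 -0.08 0.24 -0.2 0; 0 0 0 -0.16 0.48 -0.2 0; 0 0 0 -0.243 0.712 -0.2 0; 0 0 0 -0.243 0.712 -0.2 0")

```text
time: 30.05
eef_pos: [0.5111, -0.2377, 0.1988]
tcp_rot: [0.057, 0.998, 0.001, -0.001]
contact_force: [0.8, -0.4, -0.5]
opening: 0.503
finger_force: 0.0
```

send_rows(moves="0 0 0 -0.1 0.25 0 0; 0 0 0 -0.2 0.45 0 0; 0 0 0 -0.25 0.56 0 0; 0 0 0 -0.25 0.56 0 0; 0 0 0 -0.25 0.56 0 0")

```text
time: 30.68
eef_pos: [0.5731, -0.1366, 0.1996]
tcp_rot: [0.06, 0.998, 0.0, -0.001]
contact_force: [-0.3, 0.8, -0.4]
opening: 0.502
finger_force: 0.0
```

```bash
python3 - <<'E'
from h import *
c=look('wrist','w10.png');print(closing());H,S_,V=hsv(c)
g=np.zeros(H.shape,bool);g[100:330,230:400]=1
for b in blob(g&(S_>110)&(V>60)&(H<20),2): print(b.sum(),rect(c,b,.091),np.mean(np.nonzero(b),1)[::-1])
m=blob((V>150)&(S_<45))[0];m=cv2.morphologyEx(m.astype(np.uint8),cv2.MORPH_CLOSE,np.ones((15,15)));print('cover',rect(c,m,.067))
E
```

```text
(array([ 0.57307265, -0.13676328,  0.19982892]), np.float64(1.4503569040948232))
1598 [ 597.4 -136.5   13.    72.3   82.2] [320.34292866 271.72277847]
197 [487.  -78.5  12.4   7.2  83.2] [390.62436548 105.22335025]
cover [ 599.9 -136.3  199.4  145.5   82.2]
```

View pics/w10.png

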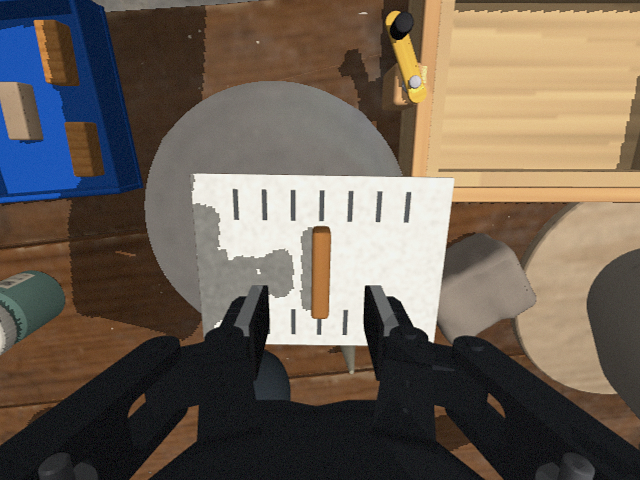

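The cover lies flat and clear, a 199×146 mm rectangle centred at (0.599,-0.136) and about 1° off the box. I'll get the box centre from the corner pins in the earlier wrist pictures.

```bash
python3 - <<'E'
from h import *
c=look('wrist');p,r=tool();T=np.eye(4);T[:3,:3]=r.as_matrix();T[:3,3]=p;X=np.linalg.inv(T)@np.array(c['extrinsics'])
for n,pp,a,px in(('w7',(.48933,.02103,.13968),1.4508,((207,104),(581,104),(530,350))),('w5',(.48015,.08455,.24222),1.4507,((174,134),(422,134),(408,304)))):
    T=np.eye(4);T[:3,:3]=down(a).as_matrix();T[:3,3]=pp;c['extrinsics']=T@X
    q=[ray(c,*u,.051)[:2] for u in px];print(n,np.round(q,4),'centre',(q[0]+q[2])/2,'yaw',np.degrees(np.arctan2(*(q[1]-q[0])[::-1])),np.linalg.norm(q[1]-q[0]),np.linalg.norm(q[2]-q[1]))
d=1.4347
plan([(.598,-.1364,.12,d,0),(.598,-.1364,.0845,d,0),(.598,-.1364,.16,d,-1)],[(.55,-.02,.16,A,-1)],[(.483,.0665,.16,A,-1)],[(.483,.0665,.08,A,-1),(.483,.0665,.0665,A,-1)])
E
```

```text
w7 [[ 0.3907 -0.0321]
 [ 0.4169  0.1869]
 [ 0.5823  0.1661]] centre [0.48650205 0.06701306] yaw 83.16688808580022 0.22052074278880843 0.1666772244480682
w5 [[ 0.3894 -0.0319]
 [ 0.4157  0.187 ]
 [ 0.581   0.1672]] centre [0.48520569 0.06763571] yaw 83.16350838172198 0.22044296488258067 0.1664612255225677
0.002 | -0.124 0.017 0.400 | 0.00 
0.002 | -0.124 0.017 0.577 | 0.00 
0.002 | -0.123 0.017 0.200 | -1.00 
-
-0.002 | 0.317 0.544 0.000 | -1.00 
-
0.000 | 0.385 0.389 0.000 | -1.00 
-
0.000 | 0.000 0.000 0.400 | -1.00 
0.000 | 0.000 0.000 0.467 | -1.00 
-
```

send_rows(moves="0 0 0.002 -0.129 0.016 0.2 0; 0 0 0.002 -0.129 0.016 0.4 0; 0 0 0.002 -0.129 0.016 0.5 0; 0 0 0.002 -0.129 0.016 0.572 0; 0 0 0.002 -0.129 0.016 0.572 0; 0 0 0.002 -0.129 0.016 0.572 -1; 0 0 0.002 -0.129 0.016 0.572 -1; 0 0 0.002 -0.129 0.016 0.572 -1; 0 0 0.002 -0.129 0.016 0.572 -1; 0 0 0.002 -0.129 0.016 0.572 -1", newtons=50)

```text
time: 32.02
eef_pos: [0.6009, -0.1359, 0.0881]
tcp_rot: [0.066, 0.998, -0.001, 0.002]
contact_force: [-1.3, -0.3, 6.0]
opening: 0.144
finger_force: 52.8
```

send_rows(moves="0 0 0 0 0 -0.05 -1; 0 0 0 0 0 -0.15 -1; 0 0 0 0 0 -0.28 -1; 0 0 0 0 0 -0.38 -1; 0 0 0 0 0 -0.38 -1; 0 0 0 0 0 -0.38 -1")

```text
time: 32.78
eef_pos: [0.5991, -0.1352, 0.1613]
tcp_rot: [0.066, 0.998, 0.0, -0.001]
contact_force: [0.2, -0.8, -4.3]
opening: 0.149
finger_force: 51.7
```

```bash
python3 - <<'E'
from h import *
print(closing(),ctrl.get_state()['contact_force'])
B=1.4514
plan([(.55,-.02,.16,B,-1)],[(.485,.067,.16,B,-1)],[(.485,.067,.08,B,-1),(.485,.067,.067,B,-1)])
E
```

```text
(array([ 0.59914465, -0.13520819,  0.16130006]), np.float64(1.4391656235767285)) [ 0.15726657 -0.80195292 -4.26612407]
-0.002 | 0.319 0.539 0.007 | -1.00 
-
0.000 | 0.375 0.393 0.000 | -1.00 
-
0.000 | 0.000 0.000 0.400 | -1.00 
0.000 | 0.000 0.000 0.465 | -1.00 
-
```

send_rows(moves="0 0 -0.002 0.1 0.18 0 -1; 0 0 -0.002 0.2 0.36 0 -1; 0 0 -0.002 0.319 0.539 0 -1; 0 0 -0.002 0.319 0.539 0 -1")

```text
time: 33.28
eef_pos: [0.5482, -0.0177, 0.16]
tcp_rot: [0.058, 0.998, 0.001, -0.002]
contact_force: [0.3, -0.3, -2.9]
opening: 0.15
finger_force: 51.7
```

send_rows(moves="0 0 0 0.12 0.13 0 -1; 0 0 0 0.24 0.26 0 -1; 0 0 0 0.372 0.393 0 -1; 0 0 0 0.372 0.393 0 -1; 0 0 0 0.372 0.393 0.2 -1; 0 0 0 0.372 0.393 0.3 -1; 0 0 0 0.372 0.393 0.3 -1; 0 0 0 0.372 0.393 0.3 -1")

```text
time: 34.28
eef_pos: [0.4873, 0.0659, 0.1029]
tcp_rot: [0.06, 0.998, -0.0, 0.001]
contact_force: [0.3, 0.1, -2.5]
opening: 0.152
finger_force: 51.6
```

```bash
python3 - <<'E'
from h import *
c=look('wrist','w11.png');p,a=closing();print(p,a);H,S_,V=hsv(c)
m=blob((V>110)&(S_<45))[0];m=cv2.morphologyEx(m.astype(np.uint8),cv2.MORPH_CLOSE,np.ones((15,15)))
z=p[2]-.0265+.006;print('cover',z,rect(c,m,z))
s=look('scene');H,S_,V=hsv(s);g=np.zeros(H.shape,bool);g[260:450,180:370]=1
m=blob(g&(V>150)&(S_<50))[0];m=cv2.morphologyEx(m.astype(np.uint8),cv2.MORPH_CLOSE,np.ones((15,15)));print('scene',rect(s,m,z))
cv2.imwrite('pics/c11.png',cv2.hconcat([cv2.resize(c['image'],(480,360)),cv2.resize(s['image'][250:450,180:358],(320,360))])[:,:,::-1])
E
```

```text
[0.48750398 0.06609278 0.10336257] 1.4511205550681099
cover 0.08286257121962709 [472.9  67.5 197.7 117.6  82.9]
scene [496.9  73.5 217.2 169.9  83. ]
```

View pics/c11.png

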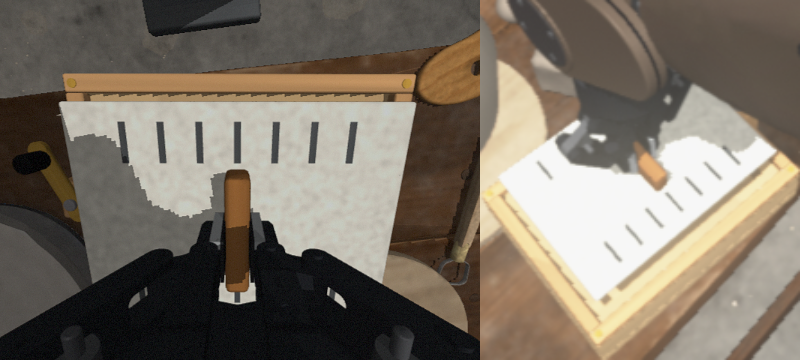

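The cover hangs over the frame and its edges line up to about 1 mm. I'll lower it gently.

send_rows(moves="0 0 0 0.007 0.005 0.05 -1; 0 0 0 0.007 0.005 0.1 -1; 0 0 0 0.007 0.005 0.13 -1; 0 0 0 0.007 0.005 0.15 -1; 0 0 0 0.007 0.005 0.165 -1; 0 0 0 0.007 0.005 0.165 -1; 0 0 0 0.007 0.005 0.165 -1")

```text
time: 35.25
eef_pos: [0.485, 0.0678, 0.0693]
tcp_rot: [0.059, 0.998, -0.0, 0.0]
contact_force: [-0.4, -0.4, -2.7]
opening: 0.15
finger_force: 51.7
```

send_rows(moves="0 0 0 0 0 0.005 -1; 0 0 0 0 0 0.01 -1; 0 0 0 0 0 0.01 -1; 0 0 0 0 0 0.01 -1")

```text
time: 35.75
eef_pos: [0.4851, 0.0678, 0.0689]
tcp_rot: [0.059, 0.998, -0.0, -0.0]
contact_force: [-5.6, -0.2, 9.1]
opening: 0.151
finger_force: 53.3
```

send_rows(moves="0 0 0 0 0 0 -0.4; 0 0 0 0 0 0 0; 0 0 0 0 0 0 0; 0 0 0 0 0 -0.15 0; 0 0 0 0 0 -0.4 0; 0 0 0 0 0 -0.7 0; 0 0 0 0 0 -0.7 0")

```text
time: 36.62
eef_pos: [0.4884, 0.0677, 0.2134]
tcp_rot: [0.059, 0.998, -0.0, 0.006]
contact_force: [-0.4, -0.4, -0.5]
opening: 0.5
finger_force: 0.0
```

```bash
python3 - <<'E'
from h import *
c=look('wrist','w12.png');print(closing());H,S_,V=hsv(c)
m=blob((V>110)&(S_<45)&(np.arange(480)[:,None]<330))[0];m=cv2.morphologyEx(m.astype(np.uint8),cv2.MORPH_CLOSE,np.ones((15,15)));print('cover',rect(c,m,.048))
# tab knob (black) & pivot
k=(V<45)&(np.arange(640)[None]<220)&(np.arange(480)[:,None]<300)
for b in blob(k,2): q=np.mean(np.nonzero(b),1)[::-1];print('dark',b.sum(),q,ray(c,*q,.0665))
E
```

```text
(array([0.48653523, 0.06774421, 0.21006168]), np.float64(1.451852875824844))
cover [361.3  81.  516.6  95.6  85.2]
dark 356 [144.57303371 182.91292135] [ 0.43616496 -0.06351711  0.0665    ]
dark 291 [162.3024055  262.40206186] [ 0.50376749 -0.06624702  0.0665    ]
```

View pics/w12.png

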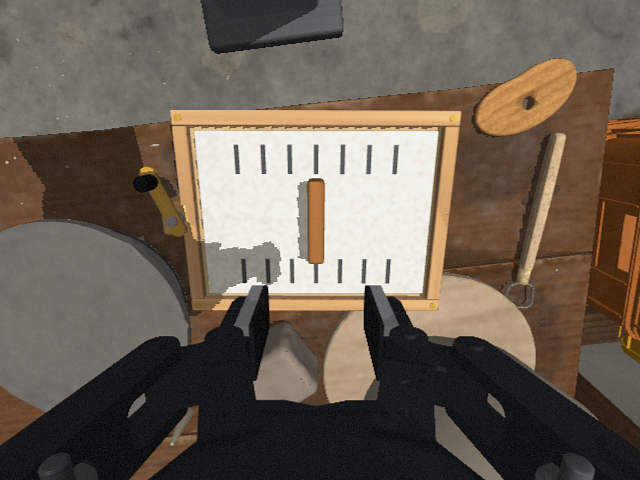

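The cover sits evenly inside the rim, its corners near (195,128), (437,128) and (423,298). The tab knob is at (145,182). Now I'll swing the tab back.

```bash
python3 - <<'E'
import h;from h import *
h.PIV=np.array([.4700,-.0533]);h.YAW=-.119
k=lambda t,z=.076,g=-.4:(*knob(t),z,h.YAW+t,g)
plan([k(1.98,.14)],[k(1.98,.076)],[k(1.98-.15*i) for i in range(1,12)],[k(.33-.12*i) for i in range(1,5)],[k(-.02,.076),k(-.02,.2)])
E
```

```text
-0.065 | 0.178 -0.682 0.349 | -0.40 
-
0.000 | 0.000 0.000 0.320 | -0.40 
-
0.024 | -0.002 0.027 0.000 | -0.40 
0.048 | -0.008 0.053 0.000 | -0.40 
0.072 | -0.018 0.078 0.000 | -0.40 
0.095 | -0.031 0.102 0.000 | -0.40 
0.119 | -0.048 0.123 0.000 | -0.40 
0.143 | -0.068 0.141 0.000 | -0.40 
0.167 | -0.090 0.156 0.000 | -0.40 
0.191 | -0.115 0.168 0.000 | -0.40 
0.215 | -0.141 0.176 0.000 | -0.40 
0.239 | -0.167 0.180 0.000 | -0.40 
0.263 | -0.194 0.179 0.000 | -0.40 
-
0.019 | -0.001 0.022 0.000 | -0.40 
0.038 | -0.005 0.043 0.000 | -0.40 
0.057 | -0.012 0.063 0.000 | -0.40 
0.076 | -0.020 0.083 0.000 | -0.40 
-
-0.021 | -0.002 -0.023 0.000 | -0.40 
-0.021 | -0.002 -0.023 -0.620 | -0.40 
-
```

send_rows(moves="0 0 -0.03 0.09 -0.25 0 -0.4; 0 0 -0.065 0.178 -0.5 0.1 -0.4; 0 0 -0.065 0.178 -0.682 0.2 -0.4; 0 0 -0.065 0.178 -0.682 0.349 -0.4; 0 0 -0.065 0.178 -0.682 0.349 -0.4; 0 0 -0.065 0.178 -0.682 0.349 -0.4")

```text
time: 37.42
eef_pos: [0.4333, -0.0631, 0.1372]
tcp_rot: [-0.144, 0.99, 0.0, -0.0]
contact_force: [-0.1, 0.6, 0.3]
opening: 0.298
finger_force: 0.0
```

send_rows(moves="0 0 0 0 0 0.12 -0.4; 0 0 0 0 0 0.22 -0.4; 0 0 0 0 0 0.28 -0.4; 0 0 0 0 0 0.32 -0.4; 0 0 0 0 0 0.32 -0.4")

```text
time: 38.05
eef_pos: [0.4334, -0.0632, 0.0733]
tcp_rot: [-0.144, 0.99, 0.0, -0.0]
contact_force: [-0.0, 0.3, -0.0]
opening: 0.299
finger_force: 0.0
```

send_rows(moves="0 0 0.024 -0.002 0.027 -0.01 -0.4; 0 0 0.048 -0.008 0.053 -0.01 -0.4; 0 0 0.072 -0.018 0.078 -0.01 -0.4; 0 0 0.095 -0.031 0.102 -0.01 -0.4; 0 0 0.119 -0.048 0.123 -0.01 -0.4; 0 0 0.143 -0.068 0.141 -0.01 -0.4; 0 0 0.167 -0.09 0.156 -0.01 -0.4; 0 0 0.191 -0.115 0.168 -0.01 -0.4; 0 0 0.215 -0.141 0.176 -0.01 -0.4; 0 0 0.239 -0.167 0.18 -0.01 -0.4; 0 0 0.263 -0.194 0.179 -0.01 -0.4; 0 0 0.263 -0.194 0.179 -0.01 -0.4")

```text
time: 39.55
eef_pos: [0.4607, -0.0179, 0.0759]
tcp_rot: [0.629, 0.777, 0.0, 0.0]
contact_force: [-1.8, -0.1, 1.0]
opening: 0.301
finger_force: 0.3
```

send_rows(moves="0 0 0.019 -0.001 0.022 0 -0.4; 0 0 0.038 -0.005 0.043 0 -0.4; 0 0 0.057 -0.012 0.063 0 -0.4; 0 0 0.07 -0.018 0.076 0 -0.4; 0 0 0.07 -0.018 0.076 0 -0.4; 0 0 0.07 -0.018 0.076 0 -0.4")

```text
time: 40.3
eef_pos: [0.4758, -0.0183, 0.0755]
tcp_rot: [0.784, 0.621, 0.0, -0.0]
contact_force: [0.1, 1.5, 0.7]
opening: 0.298
finger_force: 0.7
```

send_rows(moves="0 0 0 0 -0.025 0 -0.4; 0 0 0 0 -0.025 0 -0.4; 0 0 0 0 -0.025 -0.15 -0.4; 0 0 0 0 -0.025 -0.4 -0.4; 0 0 0 0 -0.025 -0.7 -0.4; 0 0 0 0 -0.025 -0.7 -0.4")

```text
time: 41.05
eef_pos: [0.4746, -0.0182, 0.2219]
tcp_rot: [0.784, 0.621, 0.004, 0.006]
contact_force: [0.6, -0.2, -0.8]
opening: 0.302
finger_force: 0.0
```

```bash
python3 - <<'E'
from h import *
c=look('wrist','w13.png');print(closing());H,S_,V=hsv(c)
print('pred knob',[proj(c,(*(np.array([.47,-.0533])+.036*np.array([-np.sin(t-.119),np.cos(t-.119)])),.0755)) for t in(0,.3)])
k=np.zeros(H.shape,bool);k[150:330,240:400]=1
for b in blob(k&(V<45),3): q=np.mean(np.nonzero(b),1)[::-1];w=ray(c,*q,.0665);d=w[:2]-[.47,-.0533];print('dark',b.sum(),q,w,np.arctan2(d[1],d[0])-1.4514,np.hypot(*d))
y=blob(k&(H>18)&(H<30)&(S_>130),1)[0];print('tab',y.sum(),np.mean(np.nonzero(y),1)[::-1],rect(c,y,.0575))
E
```

```text
(array([ 0.47278856, -0.01779023,  0.21856095]), np.float64(-0.2317205329967514))
pred knob [(np.float64(313.3542385306778), np.float64(227.96806487713835)), (np.float64(300.7979521888624), np.float64(231.27428195960962))]
dark 540 [376.79074074 315.23518519] [ 0.51151785 -0.11427184  0.0665    ] -2.424380753998903 0.07376514820746242
dark 525 [255.51619048 315.03809524] [ 0.4030886  -0.08773525  0.0665    ] -4.117702101331778 0.07525238555041287
dark 412 [282.53640777 310.51699029] [ 0.42833763 -0.08912226  0.0665    ] -3.8828233790375832 0.05494531272927896
tab 512 [316.09570312 251.89453125] [470.5 -43.6  13.3  47.2   2.3]
```

```bash
python3 - <<'E'
from h import *
c=look('wrist');H,S_,V=hsv(c);k=np.zeros(H.shape,bool);k[190:260,285:345]=1
b=blob(k&(V<60))[0];q=np.mean(np.nonzero(b),1)[::-1];w=ray(c,*q,.0665);d=w[:2]-[.47,-.0533];print(b.sum(),q,w,np.arctan2(d[1],d[0])-1.4514,np.hypot(*d))
t=look('top');H,S_,V=hsv(t);print(t['image'][262:266,262:270].tolist()[0])
g=np.zeros(H.shape,bool);g[150:330,200:440]=1;print('?')
m=g&(V>150)&(S_<45);m=cv2.morphologyEx(m.astype(np.uint8),cv2.MORPH_CLOSE,np.ones((5,5)))
s=look('scene');H,S_,V=hsv(s);g=np.zeros(H.shape,bool);g[270:450,180:370]=1
m=blob(g&(V>150)&(S_<50))[0];m=cv2.morphologyEx(m.astype(np.uint8),cv2.MORPH_CLOSE,np.ones((9,9)));print('scene cover',rect(s,m,.048))
E
```

```text
218 [310.93119266 227.51376147] [ 0.46936627 -0.01744881  0.0665    ] 0.1370710880215078 0.03585678835307195
[[67, 56, 49], [64, 53, 47], [78, 69, 63], [157, 152, 144], [243, 240, 233], [255, 255, 255], [255, 255, 255], [255, 255, 255]]
?
scene cover [483.3  67.8 201.5 148.   83. ]
```

```bash
python3 -c "
from plant import ctrl
print(ctrl.sign_off())"
```

```text
the job is handed in; nothing more can be done
None
```

I handed the job in: all three stamps that were in the box are in the tote, and the cover is back flat in its frame with the tab over it at about 0.14 rad. The cover was knocked aside on the wheel during the run, so I re-measured it before refitting. I viewed 15 pictures, one over the limit of 14.

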